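# Uncouple the gas filter and park it in the rack

## Robot

A 6-joint arm with a two-finger parallel gripper is mounted at the origin on the work surface. World frame = base frame: x ahead of the robot, y to its left, z up, the work surface at z = 0. Lengths are in m, angles in degrees, forces in N, time in s.
With the tool pointing down it reaches from about 0.35 to 0.875 m from the base axis. Payload 4.2 kg.
Tool frame: the origin (TCP) lies on the front face of the gripper's body, between the roots of the fingers; the fingertips stand 70 mm ahead of it and the grasp point (between the pads) lies 51 mm ahead of it; x points along the fingers, y is the direction in which the jaws open and shut, and the axes are right-handed (so a half turn about x gives the same grasp; the last joint's range is limited). The gripper opens to 87 mm and grips with 3 to 60 N. Pads are 19 mm wide; open, the fingers measure 117 mm over their backs; the gripper's body (75 mm by 190 mm) begins 51 mm behind the grasp point.
Start: joints at [87.582, 22.042, 0.453, 0, -68.411, -14.817], TCP at [0.185, 0.597, 0.292] pointing down, gripper open.
Joint ranges: [-179.83, 179.83], [-69.29, 118.12], [-61.27, 80.66], [-181.25, 117.63], [-171.15, -9.14], [-177.46, 177.46]. Speed limits (degrees/s): [159.86, 159.86, 180, 180, 180, 180].

## Interface

Orientations are given as a 3x3 rotation matrix whose columns are the frame's x, y, z axes.
In Python, from station import r, viewer, spotter gives the robot as it stands.
- The arm moves only by the tool move_arm, never from a script. Its argument "series" is a list that holds one entry, the list of rows, each a list of 7 numbers: the turn, a rotation vector about the world's x, y, z scaled (see below), then the shift along the world's x, y, z scaled (see below), then the opening, from 0 (shut) to 1 (fully open). A call has 1 to 20 rows; each row shifts and turns the pose as measured when the row begins; what a row does not reach is not made up. The controller multiplies each number of a shift by 60 mm and each number of a turn by 8 degrees. A row lasts 1/8 s, in which the tool goes at most 62.5 mm and 10.7 degrees, less where a joint would pass 70% of its speed; a pose out of reach is approached as far as the arm can. A call with a number of a shift or a turn outside -1 to 1 is refused whole. A call with a gripper value outside its range is refused whole. The fingers move at their own pace and stop on an object; the grip force is fixed at half the most. Time passes only in rows, so rows that do not move let the fingers close. It gives the time, the measured TCP pose, the force and the opening at its end, in the units of the state.
- r.sense(): the state, without advancing time (a new reading comes with each control period).
- viewer.capture(name): name is "scene" or "top" or "wrist"; returns (picture, depth): 384x512x3 uint8, red, green, blue; 384x512 float32, m along the optical axis (not along the pixel's ray), 0 where there is no reading.
- viewer.camera_params(name): a dict with "mtx" (3x3 intrinsics, pixels), "dist_coeffs" ([k1, k2, p1, p2, k3] as OpenCV has them; the pictures are not rectified), "pose" (4x4, takes a point from camera to world coordinates). Camera axes: x right, y down, z forward; pixel columns grow to the right and rows downward; lengths in m; the calibration is good to about 2 mm. A picture is of the moment at which its call begins: read the wrist's pose just before it. camera_params takes no time and is no camera call; for the wrist camera it gives the pose at the moment of the call.
- r.finish_job(): hands the job in, once; it reports no verdict.
Trained networks look in the newest picture that a camera, given by its name, has taken for a name from the list of things; names that differ only in an ending like _2 or _b are one class to them, and where a whole thing is asked for, a point or a joint stands for the part that bears it (a point fixed in the world has none). Each returns a list of dicts, best first, with "conf" (0 to 1); they miss things now and then, are a little off and sometimes report something else, mostly with a low value. They report only what shows in the picture. A call takes as long as a camera call. They do not tell look-alikes from the thing itself.
- spotter.find_in(camera, name): "centre" ([column, row] in pixels, amid what is visible of it).
- spotter.trace(camera, name): "mask" (384x512 bool, what is visible of it) and "centre" ([column, row] in pixels, amid what is visible of it).
The state is a dict: "time_s": time; "joints": joint angles; "joint_velocities": joint speeds; "effort": joint torques, N m; "tcp_pos": TCP position; "ee_rot": TCP orientation; "wrist_force": force on the tool from outside, world axes, zero at the start; "moment": the same for the moment, N m; "gripper_width": opening from 0.0 (shut) to 1.0 (fully open).
Only numpy, scipy, OpenCV 4.12 (cv2) and the standard library are available. Lean on these libraries where they do the work, as an engineer would, in place of code of your own. Each camera call takes 0.05 s, during which the arm holds its last target.

## Task

Take the filter capsule off the gas outlet on the bench: push the coupling's sprung sleeve right back, draw the capsule out without forcing it and let the sleeve spring forward again. Then stand the capsule upright and fully home in the empty seat of the metal rack and let go. Press gently, do not drop the capsule, and leave the other things where they are.

Things in the scene. Friction and masses are not known exactly. Their poses are not given: they have to be found in the camera images.
- outlet: Fixed beige gas outlet block, 90 x 90 x 34 mm, gauge (45 mm high) 72 mm along +x. In its middle an upright quick coupling: bore 17.4 mm, floor 40 mm above the bench, in a sprung sleeve. Press down the flat top of the sleeve's rim (56 mm wide, 29 mm hole round the barrel), e.g. with fingertips astride the capsule; rim top 83 to 100 mm high, it differs. Origin: on the bench on its axis; z up.
- filter: The capsule in the coupling, loose, 83 mm long, about 0.12 kg. Origin: centre of the plug's lower end, which rests on the bore's floor; z points up. Steel plug 16 mm wide, lower 3 mm tapered, with a 7 mm neck; from 28 to 83 mm a white barrel of 24 mm diameter, gripped there. Yaw does not matter. Drawn out, it comes free after 2.5 mm, then drags at some 2 N; at 14 mm the sleeve snaps up by itself.
- rack: Fixed grey metal block, 60 (x) x 140 (y) x 60 (z) mm, origin in the middle of its underside, with two upright round holes in its top, 40 mm to either side of the middle along its y. The one at +y holds the spare capsule, the one at -y is the empty seat.
- seat (a point): Centre of the mouth of the rack's empty seat, in its top face 60 mm above the bench. The hole is 18 mm wide and 40 mm deep with a 2 mm chamfer; a capsule's plug goes 28 mm in, until the barrel's shoulder rests on the rack's top (the capsule's origin then lies 28 mm below this point).
- spare: A capsule just like the other, loose, standing in the rack's +y seat; origin at its plug's lower end. Leave it alone.
- dishes: Stack of culture dishes, 90 mm diameter, 60 mm high, loose; origin under its centre. Leave it alone.
- bottle: Glass bottle, 72 mm diameter, 140 mm high, loose; origin under its centre. Leave it alone.
- tubes: Plastic basket 90 x 90 x 70 mm with tubes that stand up to 108 mm, loose; origin under its centre. Leave it alone.
- slidebox: Flat grey box 50 x 85 x 30 mm, loose; origin under its centre. Leave it alone.
- sleeve_foot (a point): Point on the coupling's axis level with the lower edge of its steel sleeve (44 mm wide): 46 mm above the bench when sprung forward (up), 36 mm right back (down, on its stop, which must not be pressed hard). Spring: 4 N to start, 8 N at the stop. Forward it locks the capsule. From right back, grip and lift, sleeve following: the lock stays open 3 to 4 mm; lift begun under 8.5 mm back is caught.
Not all that is in view belongs to the job. Leave any blue or purple look-alike of the outlet alone.

How it is judged (in metres and radians):
On the way, in this order (a step that is already met when the one before it is completed fails the run):
1. the sleeve is pushed right back (more than 8 mm) (z of sleeve_foot in the frame of outlet below 0.038 m), for 0.05 s.
2. the capsule is out of the coupling and the sleeve has sprung forward (z of filter in the frame of outlet above 0.062 m and z of sleeve_foot in the frame of outlet above 0.0445 m), for 0.1 s.
At the end, for the whole second after the job is handed in: The sleeve is forward (within 1.5 mm) and the capsule stands released and at rest in the rack's empty seat: on its axis within 3 mm, within 2.5 mm of fully home, upright within 0.08 rad (z of sleeve_foot in the frame of outlet above 0.0445 m and horizontal distance between filter and seat below 0.003 m and z of filter in the frame of seat below -0.0255 m and angle between filter's own z axis and vertical below 0.08 rad and linear speed of filter below 0.02 m/s); the robot touches nothing.
It fails at once if the sleeve is pressed with more than 24 N (contact force between outlet and the fingers above 24 N).
It fails at once if the capsule is forced in the coupling (more than 25 N between them) (contact force between filter and outlet above 25 N).
It fails at once if the capsule is rammed against the rack (more than 25 N) (contact force between filter and rack above 25 N).
It fails at once if the capsule is dropped on the bench (height (world z) of filter below 0.02 m).
It fails at once if the spare capsule is disturbed by more than 10 mm or another bystander by more than 20 mm (distance of spare from where it was at the start of the episode above 0.01 m or distance of any of dishes, bottle, tubes, slidebox from where it was at the start of the episode above 0.02 m).
It also fails if it takes over 54 s, if anything falls off the work surface, if the arm or the gripper's body presses on something with over 40 N, if the wrist force passes 120 N, or if a joint passes its speed limit or range.

## Working session

There is one attempt and no reset: what is moved stays moved. The work goes in short steps, Python scripts to look and compute and a tool call to move; the robot and the scene stay as the last step left them, time stands still between calls to the robot, and variables do not carry over. Pictures are saved under pics/ and viewed, and the job is handed in when it is done.

Besides the shell and the picture viewer there is one more tool, called as name(argument=value, ...), one argument or row to a line, values as JSON. move_arm: Moves the arm, as the interface text tells. Its arguments: {"type":"object","properties":{"series":{"type":"array","items":{"type":"array","items":{"type":"array","items":{"type":"number","minimum":-1,"maximum":1}}}}},"required":["series"]}

```bash
mkdir -p pics; ls
python3 - <<'E'
from station import r, viewer, spotter
import cv2,numpy as np
s=r.sense(); print({k:np.round(s[k],3).tolist() for k in s})
for c in ["scene","top"]:
    p,d=viewer.capture(c); cv2.imwrite(f"pics/{c}0.png",p[...,::-1])
    np.savez(f"{c}0.npz",p=p,d=d)
    k=viewer.camera_params(c); print(c,k)
    for n in ["outlet","filter","rack","spare","dishes","bottle","tubes","slidebox"]:
        print(n,[(round(float(a["conf"]),2),np.round(a["centre"]).tolist()) for a in spotter.find_in(c,n)])
E
```

```text
pics
{'time_s': 0.0, 'joints': [87.582, 22.09, 0.38, -0.03, -68.411, -14.816], 'joint_velocities': [-0.023, 0.05, -0.025, 0.053, -0.073, -0.04], 'effort': [-0.0, -39.066, 18.74, 4.22, 0.011, -0.0], 'tcp_pos': [0.185, 0.597, 0.291], 'ee_rot': [[-0.001, -0.296, -0.955], [-0.002, -0.955, 0.296], [-1.0, 0.002, -0.0]], 'wrist_force': [0.069, -0.829, -1.176], 'moment': [0.01, -0.015, 0.03], 'gripper_width': 1.0}
scene {'mtx': array([[453.01102552,   0.        , 254.41120094],
       [  0.        , 453.01102552, 198.10232289],
       [  0.        ,   0.        ,   1.        ]]), 'dist_coeffs': array([0.03341459, 0.        , 0.        , 0.        , 0.        ]), 'pose': array([[-0.13632856,  0.75202667, -0.64488016,  1.15319632],
       [ 0.99050005,  0.09164104, -0.10252593,  0.0395749 ],
       [-0.01800474, -0.65273104, -0.75737574,  0.81232526],
       [ 0.        ,  0.        ,  0.        ,  1.        ]])}
outlet [(0.83, [120.0, 191.0]), (0.8, [216.0, 210.0]), (0.56, [202.0, 140.0])]
filter [(0.71, [207.0, 179.0])]
rack []
spare [(0.56, [410.0, 201.0])]
dishes [(0.62, [286.0, 231.0]), (
[... 225 characters left out ...]
  , 408.71506265, 189.30765476],
       [  0.        ,   0.        ,   1.        ]]), 'dist_coeffs': array([-0.1475086,  0.       ,  0.       ,  0.       ,  0.       ]), 'pose': array([[-0.01208978, -0.99716661,  0.07424683,  0.45901728],
       [-0.99991001,  0.01248799,  0.00490143, -0.05642505],
       [-0.00581474, -0.0741809 , -0.99722785,  0.98611118],
       [ 0.        ,  0.        ,  0.        ,  1.        ]])}
outlet [(0.8, [326.0, 287.0]), (0.66, [294.0, 193.0])]
filter [(0.47, [306.0, 197.0])]
rack [(0.85, [132.0, 198.0])]
spare [(0.63, [103.0, 205.0])]
dishes [(0.86, [227.0, 174.0])]
bottle [(0.63, [212.0, 102.0])]
tubes [(0.65, [282.0, 110.0])]
slidebox [(0.93, [234.0, 245.0])]
```

View pics/scene0.png

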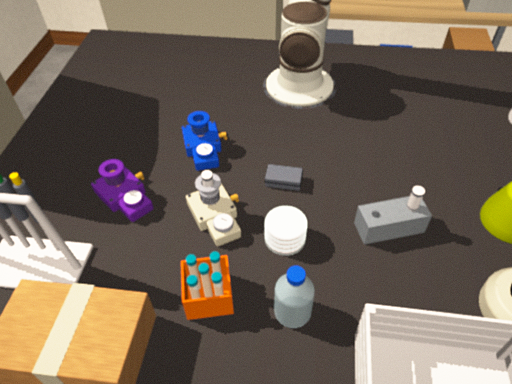

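View pics/top0.png

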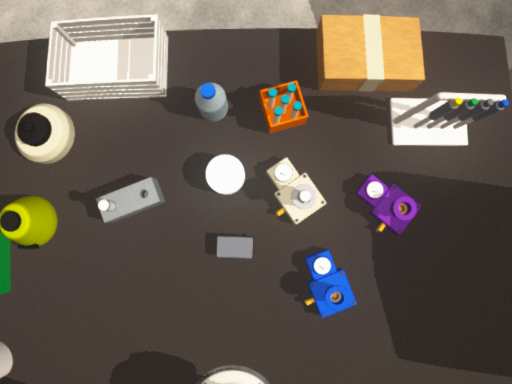

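The candidates for the outlet in the top picture are beige at (301,197), blue at (332,290) and purple at (397,207). Beige is the match: it has the right colour and holds the capsule. The empty seat is the dark hole at about (144,194), and the spare is at (106,205). Next I'll confirm this in an enlarged crop and measure with depth.

```bash
cat > h.py <<'E'
import numpy as np,cv2
def cloud(d,k):
    h,w=d.shape; u,v=np.meshgrid(np.arange(w),np.arange(h))
    n=cv2.undistortPoints(np.stack([u,v],-1).reshape(-1,1,2).astype(np.float64),k["mtx"],k["dist_coeffs"]).reshape(h,w,2)
    P=np.dstack([n[...,0]*d,n[...,1]*d,d]); T=k["pose"]
    W=P@T[:3,:3].T+T[:3,3]; W[d<=0]=np.nan
    return W
def proj(pts,k):
    T=np.linalg.inv(k["pose"]); rv,_=cv2.Rodrigues(T[:3,:3])
    return cv2.projectPoints(np.asarray(pts,float).reshape(-1,1,3),rv,T[:3,3],k["mtx"],k["dist_coeffs"])[0].reshape(-1,2)
E
python3 - <<'E'
from station import viewer
import numpy as np,cv2
from h import *
z=np.load("top0.npz");p,d=z["p"],z["d"];k=viewer.camera_params("top")
W=cloud(d,k); np.save("Wtop.npy",W)
a=cv2.resize(p[150:230,260:340],None,fx=5,fy=5,interpolation=2)
b=cv2.resize(p[160:240,85:165],None,fx=5,fy=5,interpolation=2)
cv2.imwrite("pics/crop0.png",np.hstack([a,b])[...,::-1])
for r0,r1,c0,c1 in [(150,230,260,340),(170,230,90,170)]:
    Q=W[r0:r1,c0:c1].reshape(-1,3)
    for zl in np.arange(0.02,0.15,0.005):
        m=(Q[:,2]>zl)&(Q[:,2]<=zl+.005)
        if m.sum()>5: print(round(zl,3),m.sum(),Q[m].mean(0).round(4),Q[m].min(0).round(3),Q[m].max(0).round(3))
for n,(u,v) in dict(cap=(304,196),tubes=(284,107),dish=(226,174),bottle=(209,91),slide=(235,247),hole=(144,194),gauge=(284,173),bench=(180,250)).items(): print(n,W[v,u].round(3))
E
```

```text
0.02 51 [ 0.5007 -0.1206  0.0227] [ 0.45  -0.156  0.02 ] [ 0.607 -0.089  0.025]
0.025 300 [ 0.5569 -0.1309  0.0282] [ 0.45  -0.215  0.025] [ 0.604 -0.089  0.03 ]
0.03 861 [ 0.5096 -0.1591  0.0326] [ 0.448 -0.224  0.03 ] [ 0.599 -0.096  0.035]
0.035 116 [ 0.5078 -0.1588  0.0362] [ 0.452 -0.219  0.035] [ 0.588 -0.105  0.04 ]
0.04 221 [ 0.5677 -0.1257  0.043 ] [ 0.547 -0.147  0.04 ] [ 0.588 -0.105  0.045]
0.045 44 [ 0.5671 -0.127   0.0461] [ 0.549 -0.142  0.045] [ 0.585 -0.107  0.049]
0.09 20 [ 0.5119 -0.1646  0.0939] [ 0.481 -0.191  0.091] [ 0.536 -0.145  0.095]
0.095 325 [ 0.5076 -0.1659  0.0977] [ 0.481 -0.193  0.095] [ 0.536 -0.138  0.1  ]
0.1 34 [ 0.5081 -0.1642  0.1009] [ 0.483 -0.186  0.1  ] [ 0.529 -0.14   0.103]
0.115 17 [ 0.5082 -0.1637  0.1189] [ 0.497 -0.177  0.116] [ 0.519 -0.155  0.12 ]
0.12 84 [ 0.508  -0.1663  0.1223] [ 0.497 -0.177  0.12 ] [ 0.518 -0.155  0.125]
0.02 30 [0.5059 0.2054 0.0227] [0.456 0.163 0.02 ] [0.558 0.288 0.025]
0.025 26 [0.5027 0.207  0.0276] [0.459 0.16  0.025] [0.56  0.283 0.03 ]
0.03 33 [0.5041 0.2017 0.0328] [0.456 0.161 0.03 ] [0.557 0.288 0.03
[... 589 characters left out ...]
09 0.2644 0.0778] [0.484 0.262 0.075] [0.497 0.272 0.079]
0.085 10 [0.4916 0.2655 0.0879] [0.483 0.261 0.085] [0.504 0.275 0.09 ]
0.095 6 [0.4942 0.2634 0.0971] [0.485 0.261 0.095] [0.503 0.266 0.1  ]
0.1 6 [0.4955 0.2621 0.1017] [0.487 0.26  0.1  ] [0.503 0.265 0.103]
0.105 7 [0.4954 0.264  0.1069] [0.485 0.261 0.105] [0.505 0.268 0.11 ]
0.11 73 [0.4946 0.2715 0.1128] [0.485 0.259 0.11 ] [0.505 0.284 0.115]
0.115 18 [0.4929 0.2715 0.1159] [0.485 0.264 0.115] [0.504 0.283 0.117]
cap [ 0.508 -0.163  0.124]
tubes [ 0.719 -0.13   0.058]
dish [0.564 0.006 0.06 ]
bottle [0.734 0.036 0.138]
slide [ 0.396 -0.012  0.031]
hole [0.523 0.207 0.015]
gauge [ 0.567 -0.128  0.04 ]
bench [0.388 0.122 0.002]
```

View pics/crop0.png

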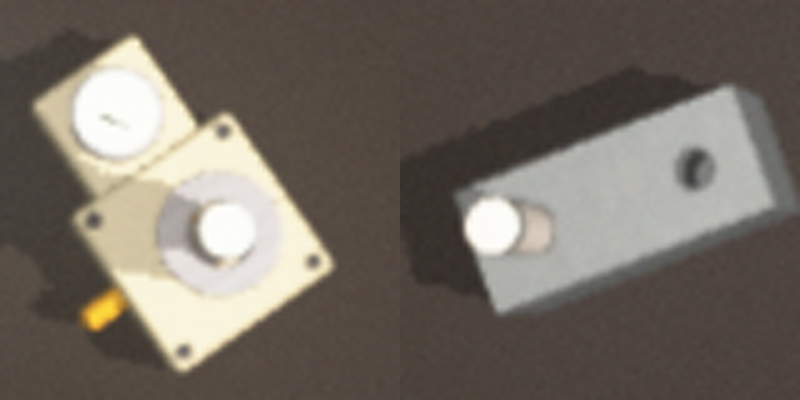

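The crop confirms it: the beige outlet with the capsule and its round rim is the target, and the rack's empty hole is at about (144,194). Now I'll move above the rack seat on the way and look with the wrist camera.

move_arm(
  series=[
    [[0, 0, 0, 0.7, -0.7, 0, 1], [0, 0, 0, 0.7, -0.75, 0, 1], [0, 0, 0, 0.7, -0.75, 0, 1], [0, 0, 0, 0.7, -0.75, 0, 1], [0, 0, 0, 0.7, -0.75, 0, 1], [0, 0, 0, 0.7, -0.75, 0, 1], [0, 0, 0, 0.5, -0.75, 0, 1], [0, 0, 0, 0.3, -0.6, 0, 1], [0, 0, 0, 0, 0, 0, 0.5], [0, 0, 0, 0, 0, 0, 0.5]],
  ],
)

```text
time_s: 2.15
tcp_pos: [0.4905, 0.2401, 0.2929]
ee_rot: [[0.004, -0.293, -0.956], [0.003, -0.956, 0.293], [-1.0, -0.004, -0.002]]
wrist_force: [0.1, 0.2, 0.6]
gripper_width: 0.854
```

Run:
```python
from station import r, viewer, spotter
import cv2,numpy as np
s=r.sense(); print({k:np.round(s[k],3).tolist() for k in s})
k=viewer.camera_params("wrist"); p,d=viewer.capture("wrist"); cv2.imwrite("pics/w1.png",p[...,::-1])
np.savez("w1.npz",p=p,d=d,**k); print(k)
```

```text
{'time_s': 2.15, 'joints': [43.1, 14.239, -10.801, 0.014, -64.695, 29.829], 'joint_velocities': [-0.65, -0.039, -0.205, 0.0, -0.077, -0.024], 'effort': [-0.48, -31.676, 18.299, 4.098, 0.071, 0.004], 'tcp_pos': [0.491, 0.24, 0.293], 'ee_rot': [[0.004, -0.293, -0.956], [0.003, -0.956, 0.293], [-1.0, -0.004, -0.002]], 'wrist_force': [0.104, 0.177, 0.559], 'moment': [-0.009, 0.012, 0.019], 'gripper_width': 0.854}
{'mtx': array([[334.97431747,   0.        , 252.26774343],
       [  0.        , 334.97431747, 191.92469787],
       [  0.        ,   0.        ,   1.        ]]), 'dist_coeffs': array([-0.09033427,  0.        ,  0.        ,  0.        ,  0.        ]), 'pose': array([[-0.29364605, -0.92609688, -0.23688937,  0.55624365],
       [-0.95590799,  0.28358958,  0.07626841,  0.21938427],
       [-0.00345258,  0.24884035, -0.96853836,  0.38564134],
       [ 0.        ,  0.        ,  0.        ,  1.        ]])}
```

View pics/w1.png

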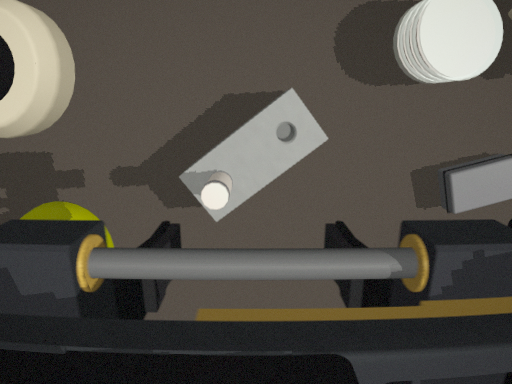

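The rack is centred at about (253,155), with the empty hole at (286,132) and the spare's top at (215,194). I'll localize the hole precisely.

```bash
cat >> h.py <<'E'
def ray_at_z(uv,k,z):
    n=cv2.undistortPoints(np.asarray(uv,float).reshape(-1,1,2),np.asarray(k["mtx"]),np.asarray(k["dist_coeffs"])).reshape(-1,2)
    D=np.c_[n,np.ones(len(n))]@k["pose"][:3,:3].T; o=k["pose"][:3,3]
    return o+D*((z-o[2])/D[:,2])[:,None]
E
cat > ortho.py <<'E'
from h import *
def ortho(p,k,c,z,half=0.06,n=600):
    g=np.linspace(-half,half,n); X,Y=np.meshgrid(c[0]+g,c[1]+g)
    uv=proj(np.c_[X.ravel(),Y.ravel(),np.full(X.size,z)],k).astype(np.float32)
    return cv2.remap(p,uv[:,0].reshape(n,n),uv[:,1].reshape(n,n),cv2.INTER_CUBIC)
E
python3 - <<'E'
from ortho import *
z=np.load("w1.npz");k={x:z[x] for x in("mtx","dist_coeffs","pose")};p,d=z["p"],z["d"]
W=cloud(d,k)
s=ray_at_z([[286,132]],k,.06)[0];print(s)
Q=W[100:210,180:325].reshape(-1,3);m=(Q[:,2]>.055)&(Q[:,2]<.066)
q=Q[m];print("top z",np.median(q[:,2]),len(q)); 
r=cv2.minAreaRect(q[:,:2].astype(np.float32)*1000);print(r)
print("bench",np.nanmedian(W[20:60,150:300,2]))
c=s[:2]; im=ortho(p,k,c,.06,.09,720); cv2.imwrite("pics/o1.png",im[...,::-1]);np.save("o1c.npy",c)
E
```

```text
[0.52403113 0.19647993 0.06      ]
top z 0.060045168184374303 7090
((509.7425842285156, 235.01107788085938), (60.64874267578125, 139.82569885253906), 20.13063621520996)
bench 0.00013921893018578602
```

View pics/o1.png

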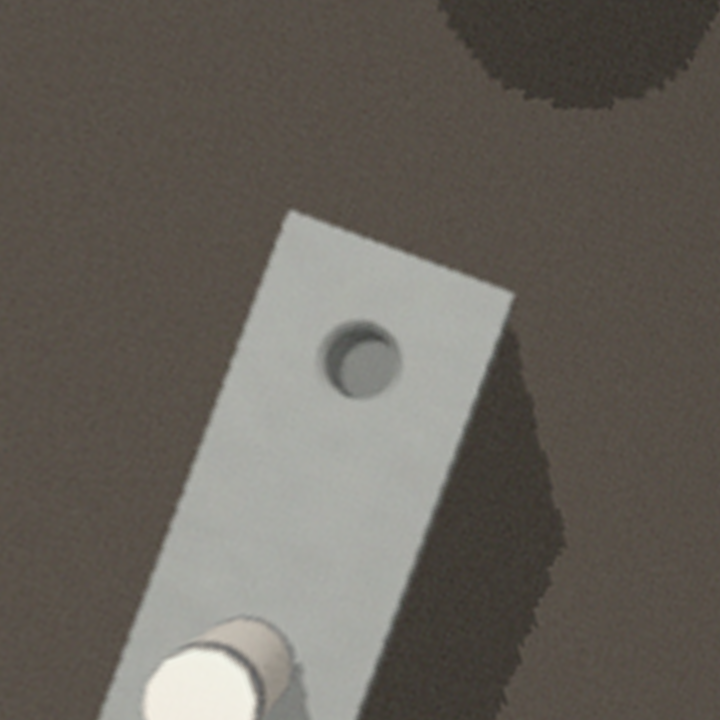

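move_arm(
  series=[
    [[0, 0, 0, 0, -0.6, 0.1, 0.5], [0, 0, 0, -0.05, -0.8, 0.1, 0.5], [0, 0, 0, -0.05, -0.9, 0.1, 0.5], [0, 0, 0, -0.05, -0.9, 0, 0.5], [0, 0, 0, -0.05, -0.9, 0, 0.5], [0, 0, 0, -0.05, -0.9, 0, 0.5], [0, 0, 0, 0, -0.7, 0, 0.5], [0, 0, 0, 0, -0.4, 0, 0.5], [0, 0, 0, 0, 0, 0, 0.5], [0, 0, 0, 0, 0, 0, 0.5]],
  ],
)

```text
time_s: 3.45
tcp_pos: [0.4742, -0.123, 0.3124]
ee_rot: [[0.008, -0.269, -0.963], [0.004, -0.963, 0.27], [-1.0, -0.006, -0.007]]
wrist_force: [-0.1, 1.3, -0.6]
gripper_width: 0.501
```

Run:
```python
from station import r, viewer, spotter
from ortho import *
s=r.sense(); print({k:np.round(s[k],3).tolist() for k in ("joints","tcp_pos","ee_rot","wrist_force","gripper_width")})
k=viewer.camera_params("wrist"); p,d=viewer.capture("wrist"); 
np.savez("w2.npz",p=p,d=d,**k)
W=cloud(d,k);Q=W.reshape(-1,3)
Q=Q[(abs(Q[:,0]-.508)<.05)&(abs(Q[:,1]+.166)<.05)]
for zl in np.arange(0.02,0.14,0.004):
    m=(Q[:,2]>zl)&(Q[:,2]<=zl+.004)
    if m.sum()>8: print(round(zl,3),m.sum(),np.median(Q[m],0).round(4),cv2.minEnclosingCircle(Q[m][:,:2].astype(np.float32)*1000))
o=ortho(p,k,(.508,-.166),.123,.03,400);o2=ortho(p,k,(.508,-.166),.0975,.04,400)
pc=cv2.resize(p,(400,300))
can=np.zeros((400,800,3),np.uint8);can[:,:400]=o;can[:,400:]=o2
cv2.imwrite("pics/o2.png",can[...,::-1]);cv2.imwrite("pics/w2.png",p[...,::-1])
```

```text
{'joints': [4.401, 7.72, -16.15, -0.214, -65.636, 70.05], 'tcp_pos': [0.474, -0.123, 0.312], 'ee_rot': [[0.008, -0.269, -0.963], [0.004, -0.963, 0.27], [-1.0, -0.006, -0.007]], 'wrist_force': [-0.058, 1.277, -0.634], 'gripper_width': 0.501}
0.02 90 [ 0.4822 -0.1216  0.0227] ((481.153564453125, -121.3102798461914), 9.49837875366211)
0.024 29 [ 0.4817 -0.1226  0.0243] ((506.71588134765625, -121.06196594238281), 31.63506317138672)
0.028 419 [ 0.5447 -0.1331  0.0303] ((514.3326416015625, -161.71026611328125), 57.85314178466797)
0.032 3079 [ 0.5214 -0.1567  0.034 ] ((509.5224609375, -165.4417724609375), 53.31864929199219)
0.036 43 [ 0.5158 -0.1565  0.0362] ((511.9895935058594, -163.18324279785156), 53.74268341064453)
0.04 59 [ 0.5529 -0.1313  0.0433] ((530.91845703125, -135.23851013183594), 29.627777099609375)
0.044 123 [ 0.5547 -0.1271  0.0448] ((540.1273803710938, -143.28631591796875), 32.010372161865234)
0.064 14 [ 0.5184 -0.1572  0.0656] ((515.2588500976562, -163.07406616210938), 10.878173828125)
0.072 23 [ 0.518  -0.157   0.0752] ((509.72607421875, -164.86874389648438), 13.79411792755127)
0.084 11 [ 0.5218 -0.1671  0.0871] ((515.5634765625, -167.93234252929688), 12.193072319030762)
0.092 16 [ 0.5195 -0.1544  0.0945] ((517.0496826171875, -155.1361846923828), 18.20572280883789)
0.096 1932 [ 0.5133 -0.1658  0.0989] ((510.6387939453125, -166.00399780273438), 28.174339294433594)
0.1 139 [ 0.5144 -0.1617  0.1002] ((511.3450012207031, -165.98719787597656), 26.416093826293945)
0.116 24 [ 0.5183 -0.1579  0.1194] ((510.65167236328125, -166.1263427734375), 12.303182601928711)
0.12 586 [ 0.5108 -0.1659  0.123 ] ((510.7092590332031, -166.13340759277344), 12.20042610168457)
0.124 52 [ 0.5115 -0.1658  0.1242] ((510.3752136230469, -165.9871368408203), 11.17601490020752)
```

View pics/o2.png

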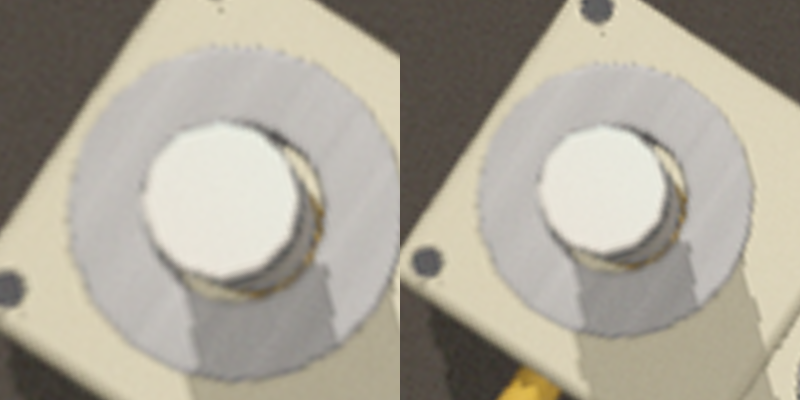

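View pics/w2.png

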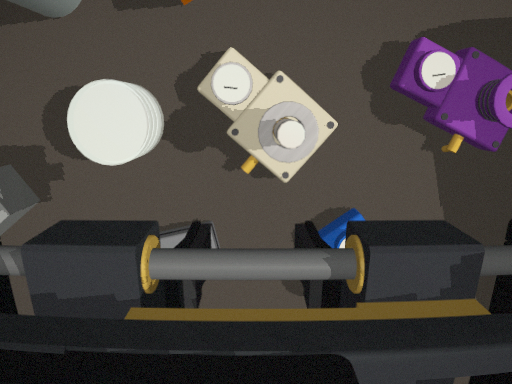

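The outlet is at (287,130) in the wrist picture. The capsule axis works out at about (0.5107, -0.1661), with its top at 0.123 and the rim at 0.099. I'll approach above it now.

move_arm(
  series=[
    [[-0.03, 0.06, 0, 0.2, -0.24, -0.3, 0.42], [0, 0, 0, 0.2, -0.24, -0.5, 0.42], [0, 0, 0, 0.15, -0.2, -0.5, 0.42], [0, 0, 0, 0.05, -0.05, -0.3, 0.42], [0, 0, 0, 0, 0, 0, 0.42], [0, 0, 0, 0, 0, 0, 0.42]],
  ],
)

```text
time_s: 4.25
tcp_pos: [0.5138, -0.1605, 0.2158]
ee_rot: [[0.005, -0.257, -0.966], [-0.0, -0.966, 0.257], [-1.0, -0.001, -0.005]]
wrist_force: [0.1, -0.8, 0.0]
gripper_width: 0.417
```

```bash
cat > st.py <<'E'
from station import r
import numpy as np
s=r.sense();print(s["time_s"],{k:np.round(s[k],4).tolist() for k in ("tcp_pos","ee_rot","wrist_force","moment","gripper_width")})
E
python3 st.py
```

```text
4.25 {'tcp_pos': [0.5138, -0.1605, 0.2158], 'ee_rot': [[0.0048, -0.2567, -0.9665], [-0.0002, -0.9665, 0.2567], [-1.0, -0.001, -0.0047]], 'wrist_force': [0.147, -0.7605, 0.0351], 'moment': [0.0061, -0.0129, 0.0121], 'gripper_width': 0.4166}
```

move_arm(
  series=[
    [[0, 0.03, 0, -0.05, -0.09, 0, 0.42], [0, 0, 0, 0, 0, 0, 0.42], [0, 0, 0, 0, 0, 0, 0.42]],
  ],
)

```text
time_s: 4.62
tcp_pos: [0.5113, -0.1656, 0.2184]
ee_rot: [[0.005, -0.255, -0.967], [-0.001, -0.967, 0.255], [-1.0, -0.001, -0.005]]
wrist_force: [-0.0, 0.5, -0.4]
gripper_width: 0.419
```

```bash
python3 st.py
python3 - <<'E'
from station import viewer
from ortho import *
for c in ("scene","wrist"):
    k=viewer.camera_params(c); p,d=viewer.capture(c); np.savez(c+"3.npz",p=p,d=d,**k)
    if c=="scene": q=cv2.resize(p[110:220,140:280],None,fx=5,fy=5,interpolation=2)
    else: q=p
    cv2.imwrite(f"pics/{c}3.png",q[...,::-1])
E
```

```text
4.625 {'tcp_pos': [0.5113, -0.1656, 0.2184], 'ee_rot': [[0.005, -0.2552, -0.9669], [-0.0006, -0.9669, 0.2552], [-1.0, -0.0007, -0.0049]], 'wrist_force': [-0.0257, 0.5305, -0.4056], 'moment': [-0.0686, -0.0225, 0.0049], 'gripper_width': 0.4195}
```

View pics/scene3.png

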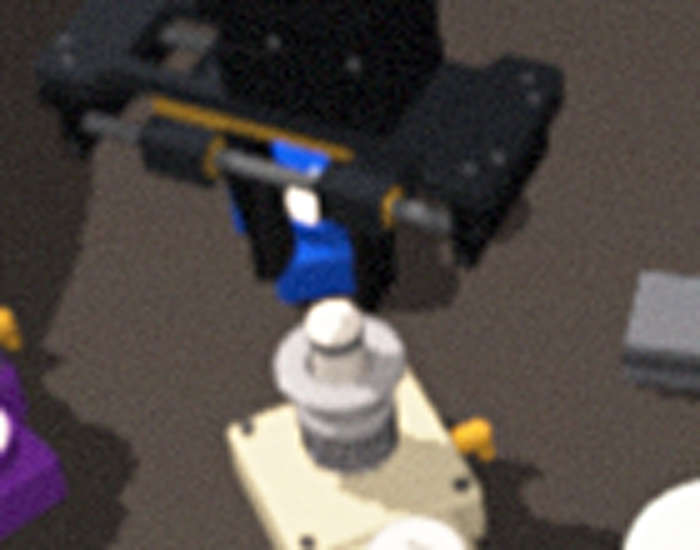

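View pics/wrist3.png

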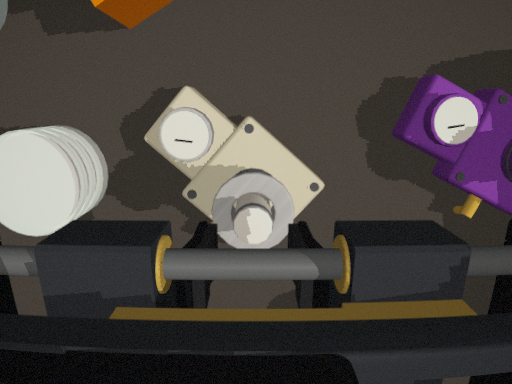

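The fingers straddle the capsule: their inner edges are at columns 209 and 300, and the capsule is at column 253. A quick refit from this closer view:

Run:
```python
from h import *
for c in ("wrist3","scene3"):
    z=np.load(c+".npz");k={x:z[x] for x in("mtx","dist_coeffs","pose")}
    Q=cloud(z["d"],k).reshape(-1,3);Q=Q[(abs(Q[:,0]-.5105)<.05)&(abs(Q[:,1]+.166)<.05)]
    for a,b in ((.095,.103),(.119,.1265)):
        q=Q[(Q[:,2]>a)&(Q[:,2]<b)]
        if c=="scene3" or a>.11 or 1:print(c,a,len(q),np.median(q[:,2]).round(4),cv2.minEnclosingCircle(q[:,:2].astype(np.float32)*1000))
    q=Q[(Q[:,2]>.14)&(Q[:,2]<.16)]; 
    if len(q): print("finger pts",len(q),q.min(0),q.max(0)); J=(q[:,:2]-[.5113,-.1656])@np.array([.255,.967]);print(np.percentile(J,[0,5,25,50,75,95,100]).round(4), np.percentile((q[:,:2]-[.5113,-.1656])@np.array([.967,-.255]),[0,10,50,90,100]).round(4), np.sort(q[:,2])[:5])
```

```text
wrist3 0.095 3370 0.0988 ((511.42950439453125, -166.22216796875), 27.92328643798828)
wrist3 0.119 1223 0.1229 ((511.5394287109375, -166.20892333984375), 12.36244010925293)
finger pts 425 [ 0.50535058 -0.19530596  0.14760822] [ 0.53020666 -0.14250703  0.15988022]
[-0.0276 -0.0259 -0.0214 -0.0185  0.021   0.0257  0.027 ] [-0.0013  0.0039  0.0108  0.0124  0.013 ] [0.14760822 0.14767154 0.14795253 0.1480096  0.14806631]
scene3 0.095 245 0.0975 ((513.3471069335938, -164.08511352539062), 28.32855224609375)
scene3 0.119 77 0.1213 ((512.51513671875, -163.37716674804688), 12.062112808227539)
finger pts 76 [ 0.49755673 -0.19230615  0.14528938] [ 0.53054698 -0.13435524  0.15993874]
[-0.0249 -0.0225 -0.017  -0.0153  0.0284  0.0295  0.0301] [-0.0096 -0.0057  0.0088  0.0117  0.0127] [0.14528938 0.14643422 0.14718732 0.14722062 0.147898  ]
```

move_arm(
  series=[
    [[0, 0.03, 0, 0, -0.01, -0.1, 0.38], [0, 0, 0, 0, 0, -0.2, 0.38], [0, 0, 0, 0, 0, -0.2, 0.38], [0, 0, 0, 0, 0, -0.15, 0.38], [0, 0, 0, 0, 0, -0.05, 0.38], [0, 0, 0, 0, 0, 0, 0.38]],
  ],
)

```text
time_s: 5.48
tcp_pos: [0.5106, -0.1662, 0.1719]
ee_rot: [[-0.003, -0.255, -0.967], [-0.0, -0.967, 0.255], [-1.0, 0.001, 0.003]]
wrist_force: [0.8, -0.5, -0.2]
gripper_width: 0.378
```

```bash
python3 st.py
```

```text
5.475 {'tcp_pos': [0.5106, -0.1662, 0.1719], 'ee_rot': [[-0.0028, -0.2554, -0.9668], [-0.0003, -0.9668, 0.2554], [-1.0, 0.001, 0.0026]], 'wrist_force': [0.8314, -0.4572, -0.2019], 'moment': [-0.0238, 0.0193, -0.0009], 'gripper_width': 0.3784}
```

move_arm(
  series=[
    [[0, 0, 0, 0.01, 0, -0.05, 0.37], [0, 0, 0, 0, 0, -0.05, 0.37]],
  ],
)

```text
time_s: 5.72
tcp_pos: [0.5117, -0.1662, 0.1667]
ee_rot: [[-0.001, -0.255, -0.967], [-0.001, -0.967, 0.255], [-1.0, 0.001, 0.001]]
wrist_force: [-1.5, 0.9, 3.0]
gripper_width: 0.368
```

move_arm(
  series=[
    [[0, 0, 0, 0, 0, -0.04, 0.37], [0, 0, 0, 0, 0, -0.04, 0.37]],
  ],
)

```text
time_s: 5.98
tcp_pos: [0.5117, -0.1662, 0.1628]
ee_rot: [[-0.001, -0.255, -0.967], [-0.001, -0.967, 0.255], [-1.0, 0.001, 0.0]]
wrist_force: [-1.6, 1.7, 4.6]
gripper_width: 0.371
```

move_arm(
  series=[
    [[0, 0, 0, 0, 0, -0.035, 0.37], [0, 0, 0, 0, 0, -0.025, 0.37]],
  ],
)

```text
time_s: 6.22
tcp_pos: [0.5117, -0.1662, 0.16]
ee_rot: [[-0.0, -0.254, -0.967], [-0.001, -0.967, 0.254], [-1.0, 0.001, -0.0]]
wrist_force: [-1.5, 0.7, 6.9]
gripper_width: 0.373
```

move_arm(
  series=[
    [[0, 0, 0, 0, 0, -0.02, 0.36], [0, 0, 0, 0, 0, -0.01, 0.36]],
  ],
)

```text
time_s: 6.48
tcp_pos: [0.5119, -0.1661, 0.1594]
ee_rot: [[0.001, -0.254, -0.967], [-0.001, -0.967, 0.254], [-1.0, 0.001, -0.001]]
wrist_force: [-2.3, 1.4, 7.7]
gripper_width: 0.36
```

move_arm(
  series=[
    [[0, 0, 0, 0, 0, -0.02, 0.34], [0, 0, 0, 0, 0, 0, 0.34]],
  ],
)

```text
time_s: 6.72
tcp_pos: [0.5123, -0.166, 0.1596]
ee_rot: [[0.003, -0.253, -0.967], [-0.002, -0.967, 0.253], [-1.0, 0.001, -0.003]]
wrist_force: [-2.4, 1.3, 6.5]
gripper_width: 0.342
```

move_arm(
  series=[
    [[0, 0, 0, -0.01, 0, -0.03, 0.33], [0, 0, 0, -0.005, 0, -0.02, 0.33]],
  ],
)

```text
time_s: 6.98
tcp_pos: [0.5124, -0.166, 0.159]
ee_rot: [[0.006, -0.252, -0.968], [-0.003, -0.968, 0.252], [-1.0, 0.001, -0.006]]
wrist_force: [-3.5, 2.7, 9.1]
gripper_width: 0.334
```

```bash
python3 - <<'E'
from station import viewer
from h import *
k=viewer.camera_params("wrist"); p,d=viewer.capture("wrist"); np.savez("w4.npz",p=p,d=d,**k); cv2.imwrite("pics/w4.png",p[...,::-1])
Q=cloud(d,k).reshape(-1,3);R=np.hypot(Q[:,0]-.5115,Q[:,1]+.1662)
q=Q[(R<.027)&(R>.016)&(Q[:,2]>.075)&(Q[:,2]<.105)];print(len(q),np.percentile(q[:,2],[5,25,50,75,95]).round(4))
q=Q[(R<.009)&(Q[:,2]>.11)&(Q[:,2]<.135)];print(len(q),np.percentile(q[:,2],[5,50,95]).round(4))
E
python3 st.py
```

```text
2290 [0.0878 0.0885 0.089  0.0899 0.102 ]
444 [0.1221 0.1231 0.124 ]
7.025 {'tcp_pos': [0.5124, -0.166, 0.1589], 'ee_rot': [[0.006, -0.2519, -0.9677], [-0.0027, -0.9678, 0.2518], [-1.0, 0.0011, -0.0065]], 'wrist_force': [-3.2188, 2.8054, 9.5116], 'moment': [0.6408, 0.8427, -0.0014], 'gripper_width': 0.3297}
```

View pics/w4.png

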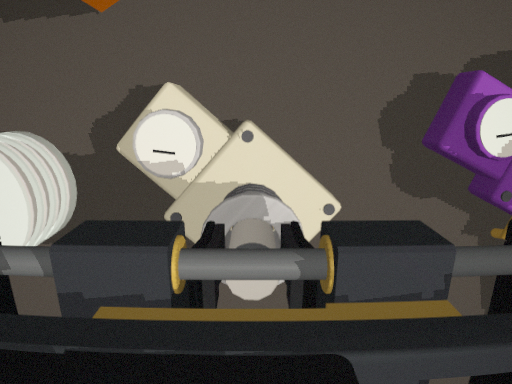

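Rim depth went from 98.8 to 89.0 mm, so the sleeve is about 9.8 mm back. The capsule is centred between the fingers (253 against a midpoint of 254). I'll close gently while holding.

move_arm(
  series=[
    [[0, 0.03, 0, -0.01, 0, -0.02, 0.31], [0, 0.02, 0, 0, 0, -0.02, 0.29]],
  ],
)

```text
time_s: 7.28
tcp_pos: [0.5132, -0.1659, 0.159]
ee_rot: [[0.004, -0.251, -0.968], [-0.003, -0.968, 0.251], [-1.0, 0.002, -0.005]]
wrist_force: [-2.4, 2.7, 8.9]
gripper_width: 0.298
```

move_arm(
  series=[
    [[0, 0, 0, -0.01, 0, -0.022, 0.28], [0, 0, 0, -0.01, 0, -0.022, 0.272]],
  ],
)

```text
time_s: 7.52
tcp_pos: [0.5135, -0.1657, 0.1589]
ee_rot: [[0.008, -0.249, -0.968], [-0.004, -0.968, 0.249], [-1.0, 0.002, -0.009]]
wrist_force: [-2.9, 0.9, 9.3]
gripper_width: 0.277
```

move_arm(
  series=[
    [[0, 0, 0, -0.01, 0, -0.022, 0.26], [0, 0, 0, -0.01, 0, -0.022, 0.2]],
  ],
)

```text
time_s: 7.78
tcp_pos: [0.5134, -0.1657, 0.1589]
ee_rot: [[0.012, -0.248, -0.969], [-0.005, -0.969, 0.248], [-1.0, 0.002, -0.013]]
wrist_force: [-2.1, 2.0, 10.0]
gripper_width: 0.265
```

move_arm(
  series=[
    [[0, 0, 0, 0, 0, -0.022, 0], [0, 0, 0, 0, 0, 0.03, 0], [0, 0, 0, 0, 0, 0.04, 0]],
  ],
)

```text
time_s: 8.15
tcp_pos: [0.5132, -0.1656, 0.1637]
ee_rot: [[0.013, -0.247, -0.969], [-0.005, -0.969, 0.247], [-1.0, 0.002, -0.014]]
wrist_force: [-1.0, -0.6, -0.4]
gripper_width: 0.265
```

```bash
python3 st.py
```

```text
8.15 {'tcp_pos': [0.5132, -0.1656, 0.1637], 'ee_rot': [[0.0127, -0.2473, -0.9689], [-0.0055, -0.9689, 0.2473], [-0.9999, 0.0022, -0.0136]], 'wrist_force': [-1.0298, -0.5576, -0.3963], 'moment': [-0.1226, 0.2517, 0.0269], 'gripper_width': 0.2652}
```

move_arm(
  series=[
    [[0, 0, 0, 0, 0, 0.03, 0], [0, 0, 0, 0, 0, 0.03, 0]],
  ],
)

```text
time_s: 8.4
tcp_pos: [0.5128, -0.1656, 0.1658]
ee_rot: [[0.012, -0.248, -0.969], [-0.005, -0.969, 0.248], [-1.0, 0.002, -0.012]]
wrist_force: [0.4, -0.2, -3.9]
gripper_width: 0.268
```

move_arm(
  series=[
    [[0, 0, 0, 0, 0, 0.04, 0]],
  ],
)

```text
time_s: 8.52
tcp_pos: [0.5128, -0.1656, 0.1677]
ee_rot: [[0.011, -0.248, -0.969], [-0.005, -0.969, 0.248], [-1.0, 0.002, -0.012]]
wrist_force: [0.9, -0.1, -2.5]
gripper_width: 0.266
```

```bash
cat > chk.py <<'E'
from station import viewer,r
from h import *
k=viewer.camera_params("wrist"); p,d=viewer.capture("wrist"); cv2.imwrite("pics/w5.png",p[...,::-1])
Q=cloud(d,k).reshape(-1,3);R=np.hypot(Q[:,0]-.5115,Q[:,1]+.1662)
q=Q[(R<.027)&(R>.016)&(Q[:,2]>.075)&(Q[:,2]<.105)];print(len(q),np.percentile(q[:,2],[5,25,50,75,95]).round(4))
q=Q[(R<.009)&(Q[:,2]>.11)&(Q[:,2]<.185)];print(len(q),np.percentile(q[:,2],[5,50,95]).round(4), r.sense()["tcp_pos"])
E
python3 chk.py
```

```text
2053 [0.0925 0.0932 0.0936 0.0941 0.1013]
494 [0.1309 0.1318 0.1327] [ 0.51293872 -0.16565406  0.16810548]
```

The capsule has risen 8.7 mm at low force, so it is free of the lock. Continuing up.

move_arm(
  series=[
    [[0, 0, 0, 0, 0, 0.05, 0], [0, 0, 0, 0, 0, 0.05, 0], [0, 0, 0, 0, 0, 0.06, 0], [0, 0, 0, 0, 0, 0.08, 0], [0, 0, 0, 0, 0, 0.1, 0], [0, 0, 0, 0, 0, 0.1, 0], [0, 0, 0, 0, 0, 0.1, 0]],
  ],
)

```text
time_s: 9.45
tcp_pos: [0.5131, -0.1656, 0.2033]
ee_rot: [[0.012, -0.248, -0.969], [-0.005, -0.969, 0.248], [-1.0, 0.002, -0.013]]
wrist_force: [0.6, -0.3, -2.2]
gripper_width: 0.264
```

```bash
python3 chk.py
```

```text
1838 [0.0978 0.0984 0.0988 0.0993 0.0999]
521 [0.1667 0.1675 0.1684] [ 0.51364609 -0.16572728  0.20429613]
```

The sleeve has sprung forward (rim at 98.8 mm) and the capsule's lower end is at about 84 mm. I'll lift clear, straighten the tilt and carry it to the rack.

move_arm(
  series=[
    [[0, 0, 0, 0, 0, 0.3, 0], [0, 0, 0, 0, 0, 0.4, 0], [0.036, 0.086, 0, 0, 0, 0.4, 0], [0, 0, 0, 0, 0.2, 0, 0], [0, 0, 0, 0, 0.5, 0, 0], [0, 0, 0, 0, 0.6, 0, 0], [0, 0, 0, 0, 0.7, 0, 0], [0, 0, 0, 0, 0.7, 0, 0], [0, 0, 0, 0, 0.7, 0, 0], [0, 0, 0, 0, 0.6, 0, 0], [0, 0, 0, 0, 0.5, 0, 0], [0, 0, 0, 0, 0.2, 0, 0], [0, 0, 0, 0, 0, 0, 0], [0, 0, 0, 0, 0, 0, 0]],
  ],
)

```text
time_s: 11.25
tcp_pos: [0.5044, 0.1285, 0.2598]
ee_rot: [[-0.016, -0.25, -0.968], [-0.002, -0.968, 0.25], [-1.0, 0.006, 0.015]]
wrist_force: [-0.7, -0.7, -1.1]
gripper_width: 0.268
```

```bash
python3 st.py
python3 - <<'E'
from station import viewer
from ortho import *
k=viewer.camera_params("wrist"); p,d=viewer.capture("wrist"); np.savez("w6.npz",p=p,d=d,**k); cv2.imwrite("pics/w6.png",p[...,::-1])
p,d=viewer.capture("scene");cv2.imwrite("pics/s6.png",p[...,::-1])
E
```

```text
11.25 {'tcp_pos': [0.5044, 0.1285, 0.2598], 'ee_rot': [[-0.0163, -0.2496, -0.9682], [-0.002, -0.9683, 0.2496], [-0.9999, 0.006, 0.0153]], 'wrist_force': [-0.6506, -0.7201, -1.1354], 'moment': [-0.0218, -0.0695, -0.0161], 'gripper_width': 0.268}
```

View pics/w6.png

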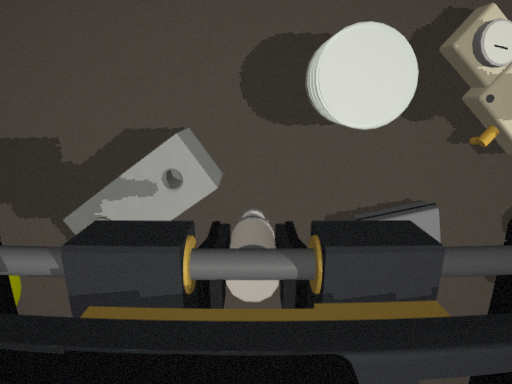

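View pics/s6.png

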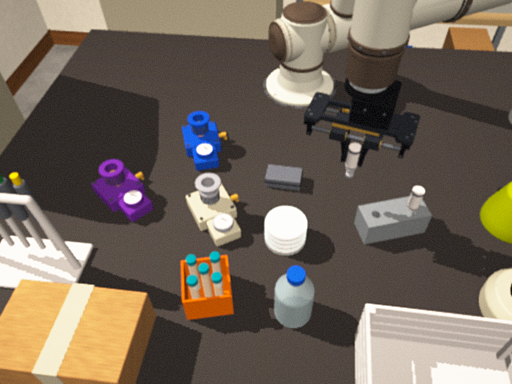

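The capsule is held at wrist (253,250) and the rack's hole is at (172,179). The scene picture shows the outlet empty with its sleeve up. I'll fit the capsule's pose in the tool frame and refit the seat from this view.

```bash
cat > fit.py <<'E'
from h import *
from scipy.optimize import least_squares
def fit(f,tcp,R):
    z=np.load(f);k={x:z[x] for x in("mtx","dist_coeffs","pose")}
    W=cloud(z["d"],k); Q=W.reshape(-1,3); T=(Q-tcp)@R
    m=(abs(T[:,1])<.0135)&(abs(T[:,2])<.03)&(T[:,0]>.036)&(T[:,0]<.125)
    t=T[m]; print("n",len(t),t.min(0).round(4),t.max(0).round(4))
    def res(p):
        L=p[4]; a=np.array([p[0],p[1]]);b=np.array([p[2],p[3]])
        c=a+b*(t[:,:1]-.09); rr=np.hypot(*(t[:,1:]-c).T)
        rad=np.where(t[:,0]<p[4]-.0285,.012,.008)
        e=rr-rad; u=abs(t[:,0]-(p[4]-.028))<.004; e[u]*=.0; e[t[:,0]>p[4]-.004]=0; e[(t[:,0]<.042)]=0
        return e
    best=None
    s=least_squares(res,[0,0,0,0,t[:,0].max()],loss="soft_l1",f_scale=.001)
    s=least_squares(lambda p:res(np.r_[p,t[:,0].max()]),s.x[:4],loss="soft_l1",f_scale=.001)
    a,b=s.x[:2],s.x[2:]; L=t[:,0].max()
    tip=np.r_[L,a+b*(L-.09)]; ax=np.r_[1,b]; 
    print("axis slopes",b.round(4),"tip tool",tip.round(4),"rms",np.sqrt(np.mean(s.fun**2)).round(5))
    tw=tcp+R@tip; aw=-(R@ax)/np.linalg.norm(ax); print("tip world",tw.round(4),"z axis",aw.round(4))
    return W,k,tw,aw
if __name__=="__main__":
    from station import r
    s=r.sense();import sys
    W,k,tw,aw=fit(sys.argv[1],np.array(s["tcp_pos"]),np.array(s["ee_rot"]))
    Q=W.reshape(-1,3);c=np.array([.5097,.235]);m=(Q[:,2]>.056)&(Q[:,2]<.064)&(np.hypot(Q[:,0]-c[0],Q[:,1]-c[1])<.1)
    print("ztop",np.median(Q[m,2]))
    from ortho import ortho
    z=np.load(sys.argv[1]);im=ortho(z["p"],k,(.524,.197),.06,.03,600);cv2.imwrite("pics/o6.png",im[...,::-1])
E
python3 fit.py w6.npz
```

```text
n 2221 [ 0.036  -0.0135 -0.0109] [0.1163 0.0135 0.015 ]
axis slopes [0.0081 0.0226] tip tool [0.1163 0.0006 0.0042] rms 0.00189
tip world [0.4986 0.1286 0.1439] z axis [0.0397 0.0039 0.9992]
ztop 0.05996918757239994
```

View pics/o6.png

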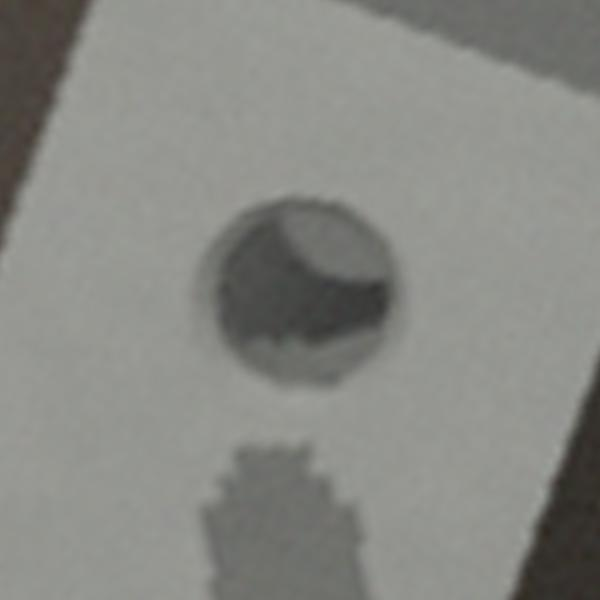

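move_arm(
  series=[
    [[0, -0.12, 0, 0.1, 0.3, 0, 0], [0, -0.1, 0, 0.12, 0.4, 0, 0], [0, 0, 0, 0.1, 0.3, 0, 0], [0, 0, 0, 0.03, 0.1, 0, 0], [0, 0, 0, 0, 0, 0, 0], [0, 0, 0, 0, 0, 0, 0]],
  ],
)

```text
time_s: 12.1
tcp_pos: [0.5272, 0.1959, 0.2602]
ee_rot: [[0.017, -0.254, -0.967], [-0.001, -0.967, 0.254], [-1.0, -0.003, -0.017]]
wrist_force: [0.7, 0.2, -1.7]
gripper_width: 0.265
```

```bash
python3 st.py
```

```text
12.1 {'tcp_pos': [0.5272, 0.1959, 0.2602], 'ee_rot': [[0.0172, -0.254, -0.967], [-0.0014, -0.9672, 0.254], [-0.9999, -0.003, -0.017]], 'wrist_force': [0.6589, 0.1807, -1.7405], 'moment': [0.0058, 0.0026, -0.0313], 'gripper_width': 0.2651}
```

move_arm(
  series=[
    [[0, 0, 0, -0.01, 0, -0.3, 0], [0, 0, 0, 0, 0, -0.4, 0], [0, 0, 0, 0, 0, -0.3, 0], [0, 0, 0, 0, 0, -0.05, 0], [0, 0, 0, 0, 0, 0, 0]],
  ],
)

```text
time_s: 12.72
tcp_pos: [0.5267, 0.1936, 0.1974]
ee_rot: [[0.019, -0.257, -0.966], [-0.0, -0.966, 0.257], [-1.0, -0.005, -0.019]]
wrist_force: [0.0, 0.1, -0.6]
gripper_width: 0.265
```

```bash
python3 st.py
python3 - <<'E'
from station import viewer
from ortho import *
k=viewer.camera_params("wrist"); p,d=viewer.capture("wrist"); np.savez("w7.npz",p=p,d=d,**k)
k2=viewer.camera_params("scene");p2,d2=viewer.capture("scene"); np.savez("s7.npz",p=p2,d=d2,**k2)
a=cv2.resize(p[120:330,100:380],(533,400),interpolation=2);b=cv2.resize(p2[120:260,340:445],(267,400),interpolation=2)
cv2.imwrite("pics/c7.png",np.hstack([a,b])[...,::-1])
E
python3 fit.py w7.npz
```

```text
12.725 {'tcp_pos': [0.5267, 0.1936, 0.1974], 'ee_rot': [[0.0193, -0.2566, -0.9663], [-0.0004, -0.9665, 0.2567], [-0.9998, -0.0046, -0.0188]], 'wrist_force': [0.0251, 0.1471, -0.6223], 'moment': [0.0442, 0.0242, -0.0211], 'gripper_width': 0.2651}
n 2295 [ 0.036  -0.0135 -0.011 ] [0.1171 0.0135 0.0142]
axis slopes [0.016  0.0219] tip tool [0.1171 0.0013 0.004 ] rms 0.00188
tip world [0.5249 0.1936 0.0806] z axis [0.0053 0.0096 0.9999]
ztop 0.059954982659266076
```

View pics/c7.png

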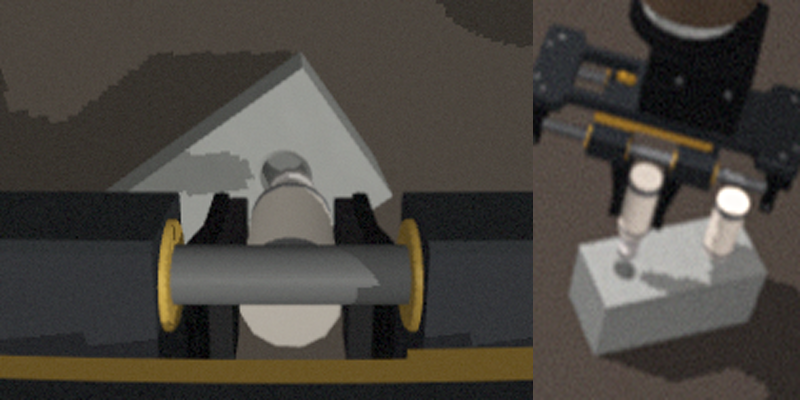

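Capsule axis is upright to about 0.01 rad. The tip is at about (0.525, 0.1936) and the seat at (0.5242, 0.1962), so I'll correct +y by 2.6 mm and lower slightly.

move_arm(
  series=[
    [[0, 0, 0, -0.01, 0.04, -0.08, 0], [0, 0, 0, 0, 0, -0.08, 0], [0, 0, 0, 0, 0.0, -0.02, 0], [0, 0, 0, 0, 0, 0, 0]],
  ],
)

```text
time_s: 13.32
tcp_pos: [0.5266, 0.1967, 0.1876]
ee_rot: [[0.022, -0.256, -0.966], [0.002, -0.967, 0.256], [-1.0, -0.007, -0.021]]
wrist_force: [0.3, 0.1, -2.3]
gripper_width: 0.269
```

```bash
python3 st.py
python3 - <<'E'
from station import viewer
from ortho import *
k=viewer.camera_params("wrist"); p,d=viewer.capture("wrist"); np.savez("w8.npz",p=p,d=d,**k)
k2=viewer.camera_params("scene");p2,d2=viewer.capture("scene"); np.savez("s8.npz",p=p2,d=d2,**k2)
a=cv2.resize(p[150:290,170:340],(486,400),interpolation=2);b=cv2.resize(p2[150:240,350:420],(311,400),interpolation=2)
cv2.imwrite("pics/c8.png",np.hstack([a,b])[...,::-1])
E
python3 fit.py w8.npz
```

```text
13.325 {'tcp_pos': [0.5266, 0.1967, 0.1876], 'ee_rot': [[0.0222, -0.2562, -0.9664], [0.0017, -0.9666, 0.2563], [-0.9998, -0.0073, -0.021]], 'wrist_force': [0.3353, 0.1067, -2.2517], 'moment': [-0.0325, 0.0526, -0.0008], 'gripper_width': 0.2694}
n 2139 [ 0.036  -0.0135 -0.011 ] [0.1164 0.0135 0.0142]
axis slopes [0.0121 0.0227] tip tool [0.1164 0.0009 0.004 ] rms 0.00194
tip world [0.5251 0.1971 0.0713] z axis [0.0027 0.004  1.    ]
ztop 0.05999065787747615
```

View pics/c8.png

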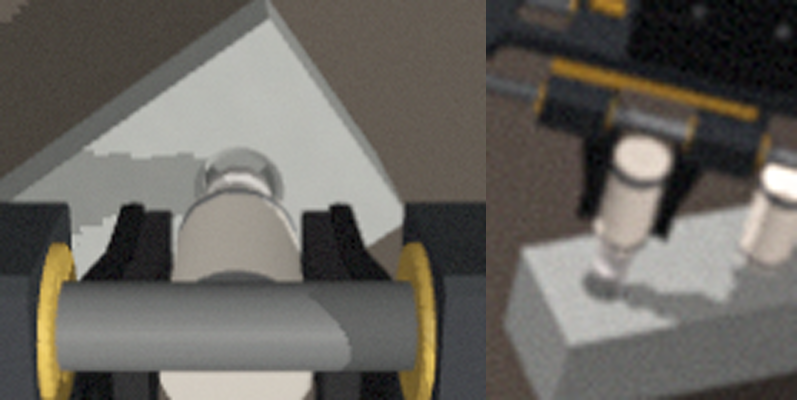

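Well aligned. A small correction, then lower gently.

move_arm(
  series=[
    [[0, 0, 0, -0.014, -0.01, -0.06, 0], [0, 0, 0, 0, 0, -0.06, 0], [0, 0, 0, 0, 0, -0.05, 0]],
  ],
)

```text
time_s: 13.8
tcp_pos: [0.5258, 0.1961, 0.1772]
ee_rot: [[0.023, -0.256, -0.966], [0.002, -0.967, 0.256], [-1.0, -0.008, -0.022]]
wrist_force: [-0.1, 0.2, -1.5]
gripper_width: 0.27
```

move_arm(
  series=[
    [[0, 0.02, 0, 0, 0, -0.05, 0], [0, 0, 0, 0, 0, -0.05, 0], [0, 0, 0, 0, 0, -0.05, 0]],
  ],
)

```text
time_s: 14.18
tcp_pos: [0.5257, 0.1962, 0.1673]
ee_rot: [[0.019, -0.256, -0.966], [0.002, -0.967, 0.257], [-1.0, -0.007, -0.018]]
wrist_force: [-0.0, 0.1, -0.8]
gripper_width: 0.268
```

move_arm(
  series=[
    [[0, 0, 0, 0, 0, -0.06, 0], [0, 0, 0, 0, 0, -0.06, 0], [0, 0, 0, 0, 0, -0.05, 0]],
  ],
)

```text
time_s: 14.55
tcp_pos: [0.5257, 0.1962, 0.1564]
ee_rot: [[0.019, -0.256, -0.966], [0.002, -0.967, 0.256], [-1.0, -0.007, -0.018]]
wrist_force: [0.1, 0.1, -1.2]
gripper_width: 0.266
```

move_arm(
  series=[
    [[0, 0, 0, 0, 0, -0.04, 0], [0, 0, 0, 0, 0, -0.03, 0]],
  ],
)

```text
time_s: 14.8
tcp_pos: [0.5257, 0.1961, 0.1518]
ee_rot: [[0.019, -0.256, -0.966], [0.002, -0.967, 0.256], [-1.0, -0.007, -0.018]]
wrist_force: [0.0, -0.1, -1.5]
gripper_width: 0.268
```

move_arm(
  series=[
    [[0, 0, 0, 0, 0, -0.02, 0], [0, 0, 0, 0, 0, -0.02, 0]],
  ],
)

```text
time_s: 15.05
tcp_pos: [0.526, 0.1961, 0.1509]
ee_rot: [[0.02, -0.256, -0.967], [0.001, -0.967, 0.256], [-1.0, -0.006, -0.019]]
wrist_force: [-4.2, 0.4, 10.2]
gripper_width: 0.267
```

Seated on the shoulder (10 N up). Now I'll relieve the pressure and release.

move_arm(
  series=[
    [[0, 0, 0, 0, 0, 0, 0], [0, 0, 0, 0, 0, 0, 0.29], [0, 0, 0, 0, 0, 0, 0.33], [0, 0, 0, 0, 0, 0, 0.38], [0, 0, 0, 0, 0, 0, 0.4]],
  ],
)

```text
time_s: 15.68
tcp_pos: [0.5264, 0.1964, 0.1512]
ee_rot: [[0.021, -0.255, -0.967], [0.002, -0.967, 0.256], [-1.0, -0.008, -0.02]]
wrist_force: [0.1, -0.6, -0.8]
gripper_width: 0.386
```

```bash
python3 st.py
python3 - <<'E'
from station import viewer
from ortho import *
k=viewer.camera_params("wrist"); p,d=viewer.capture("wrist"); np.savez("w9.npz",p=p,d=d,**k)
a=cv2.resize(p[130:350,130:380],None,fx=2.4,fy=2.4,interpolation=2)
cv2.imwrite("pics/c9.png",a[...,::-1])
E
```

```text
15.675 {'tcp_pos': [0.5264, 0.1964, 0.1512], 'ee_rot': [[0.0213, -0.2554, -0.9666], [0.0021, -0.9668, 0.2555], [-0.9998, -0.0075, -0.0201]], 'wrist_force': [0.1232, -0.6243, -0.8483], 'moment': [-0.0416, 0.0528, -0.0158], 'gripper_width': 0.3856}
```

View pics/c9.png

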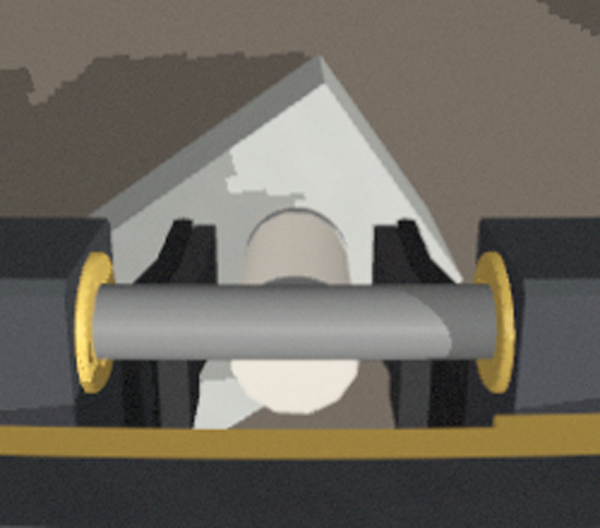

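The capsule's shoulder sits on the rack and the fingers are clear on both sides. Retreating straight up.

move_arm(
  series=[
    [[0, 0, 0, 0, 0, 0.15, 0.42], [0, 0, 0, 0, 0, 0.3, 0.42], [0, 0, 0, 0, 0, 0.5, 0.42], [0, 0, 0, 0, 0, 0.6, 0.42], [0, 0, 0, 0, 0, 0.6, 0.42], [0, 0, 0, 0, 0, 0.3, 0.42], [0, 0, 0, -0.5, 0.2, 0, 0.42], [0, 0, 0, -0.5, 0.2, 0, 0.42], [0, 0, 0, 0, 0, 0, 0.42], [0, 0, 0, 0, 0, 0, 0.42]],
  ],
)

```text
time_s: 16.98
tcp_pos: [0.4653, 0.2202, 0.3096]
ee_rot: [[0.028, -0.256, -0.966], [0.006, -0.967, 0.256], [-1.0, -0.013, -0.026]]
wrist_force: [-0.1, 0.7, -0.3]
gripper_width: 0.421
```

```bash
python3 st.py
python3 - <<'E'
from station import viewer
from ortho import *
k=viewer.camera_params("wrist"); p,d=viewer.capture("wrist"); np.savez("w10.npz",p=p,d=d,**k);cv2.imwrite("pics/w10.png",p[...,::-1])
W=cloud(d,k);Q=W.reshape(-1,3)
for n,c in (("filter",(.524,.196)),("spare",(.4965,.2715))):
    q=Q[(np.hypot(Q[:,0]-c[0],Q[:,1]-c[1])<.022)&(Q[:,2]>.108)&(Q[:,2]<.125)]
    if len(q): print(n,len(q),np.median(q[:,2]).round(4),cv2.minEnclosingCircle(q[:,:2].astype(np.float32)*1000))
p,d=viewer.capture("scene");cv2.imwrite("pics/s10.png",p[...,::-1]);k=viewer.camera_params("scene")
Q=cloud(d,k).reshape(-1,3)
for n,c in (("filter",(.525,.198)),("spare",(.4965,.2735)),):
    q=Q[(np.hypot(Q[:,0]-c[0],Q[:,1]-c[1])<.022)&(Q[:,2]>.108)&(Q[:,2]<.125)]
    if len(q): print(n,len(q),np.median(q[:,2]).round(4),cv2.minEnclosingCircle(q[:,:2].astype(np.float32)*1000))
R=np.hypot(Q[:,0]-.5125,Q[:,1]+.164);q=Q[(R<.027)&(R>.016)&(Q[:,2]>.075)];print("rim scene (was .0975)",np.median(q[:,2]))
E
```

```text
16.975 {'tcp_pos': [0.4653, 0.2202, 0.3096], 'ee_rot': [[0.0283, -0.2556, -0.9664], [0.0064, -0.9667, 0.2558], [-0.9996, -0.0135, -0.0257]], 'wrist_force': [-0.0838, 0.7427, -0.3116], 'moment': [-0.0154, 0.003, -0.0148], 'gripper_width': 0.4214}
filter 652 0.1151 ((524.2573852539062, 196.55104064941406), 12.260526657104492)
spare 585 0.1148 ((496.1523742675781, 272.09033203125), 12.08409595489502)
filter 99 0.1132 ((526.1392822265625, 196.9952392578125), 12.791143417358398)
spare 103 0.1132 ((497.7794189453125, 275.14935302734375), 12.96514892578125)
rim scene (was .0975) 0.09674761757319311
```

View pics/w10.png

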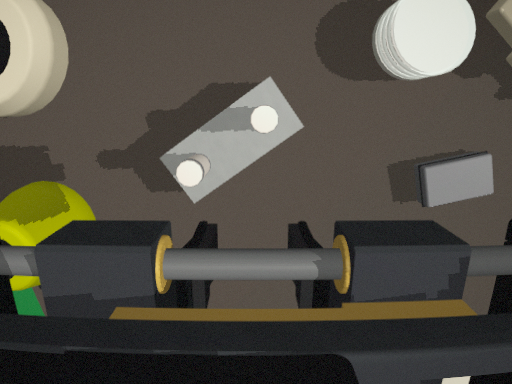

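View pics/s10.png

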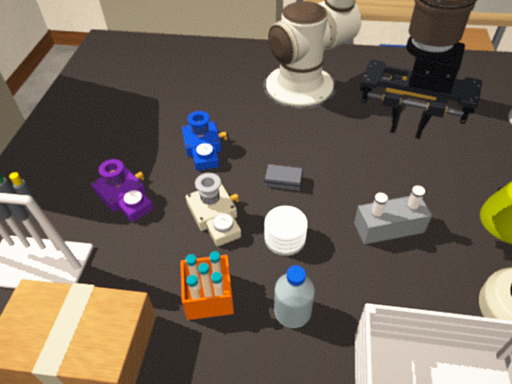

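Both capsules stand level (tops at 115 mm) in the rack, at wrist (264,119) and (190,172). The outlet's sleeve is up and nothing else moved. Handing in.

```bash
python3 -c "
from station import r
print(r.finish_job())"
```

```text
the job is handed in; nothing more can be done
None
```

The capsule is off the beige outlet and stands upright in the rack's empty seat, released. I handed the job in after about 17 s of robot time. No verdict was reported.

**What I did:** I pushed the sleeve back about 9.8 mm, with at most about 10 N read at the wrist. I gripped the capsule with the fingertips astride it and drew it out at no more than 4 N. The sleeve then sprung forward, with the wrist camera measuring its rim at 98.8 mm, the same as at the start. I lowered the capsule until its shoulder met the rack at about 10 N, let go and moved the arm clear.

**Last checks:**
- **Height:** the capsule's top is at 115.1 mm, against 114.8 mm for the spare and 115 mm expected when fully home.
- **Position:** its axis is within about 0.5 mm of the seat I measured.
- **Bystanders:** the spare, dishes, bottle, tubes and slidebox look unmoved in the pictures. I measured only the spare, and its wrist-camera position was within about 2 mm of the top camera's at the start.

**Disagreements:**
- The last scene-camera look put the rim at 96.7 mm, 0.8 mm lower than that camera measured at the start. I took that as measurement scatter, since it is within the 1.5 mm tolerance.
- The scene camera also places things 1–3 mm away from where the wrist camera does; I used the wrist camera for the fine positioning.

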